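# Fit the enlarger lamp unit in its bayonet socket

### The arm

A 6-joint arm with a two-finger parallel gripper is mounted at the origin on the work surface. World frame = base frame: x ahead of the robot, y to its left, z up, the work surface at z = 0. Lengths are in mm, angles in rad, forces in N, time in s.
With the tool pointing down it reaches from about 350 to 975 mm from the base axis. Payload 7.1 kg.
Tool frame: the origin (TCP) lies between the finger pads; the fingertips stand 19 mm ahead of it and the grasp point (between the pads) is the TCP; y points along the fingers, z is the direction in which the jaws open and shut, and the axes are right-handed (so a half turn about y gives the same grasp; the last joint's range is limited). The gripper opens to 88 mm and grips with 3 to 60 N. Pads are 20 mm wide; open, the fingers measure 115 mm over their backs; the gripper's body (75 mm by 178 mm) begins 61 mm behind the grasp point.
Start: joints at [1.33, 0.423, 1.63, -0, 1.089, -0.019], TCP at [137.46, 609.68, 241.675] pointing down, gripper open.
Joint ranges: [-3, 3], [-0.9, 2.11], [0.09, 2.58], [-1.31, 4.45], [0.11, 2.69], [-2.54, 2.54]. Speed limits (rad/s): [2.39, 2.39, 3.01, 3.14, 3.14, 3.14].

### API

Orientations are given as a rotation vector (axis times angle).
In Python, from workcell import ctrl gives the robot as it stands.
- The arm moves only by the tool servo_tool, never from a script. Its argument "moves" is text: rows parted by semicolons, each of 6 numbers parted by spaces: the shift along the world's x, y, z in m, then the turn, a rotation vector about the world's x, y, z in degrees. A call has 1 to 8 rows; each row is the pose to reach, as a shift and turn from the pose commanded when the call began; what a row does not reach only later rows make up. A row lasts 1/8 s, in which the tool goes at most 62.5 mm and 10.7 degrees, less where a joint would pass 70% of its speed; a pose out of reach is approached as far as the arm can. A call with a gripper value outside its range is refused whole. "hand" is the closure in counts, from 0 (fully open) to 255 (shut), set as the call begins (left out, the last holds). The fingers move at their own pace and stop on an object; the grip force is fixed at half the most. Time passes only in rows, so rows that repeat a pose let the fingers close. It gives the time, the measured TCP pose, the force and the opening at its end, in the units of the state.
- ctrl.get_obs(): the state, without advancing time (a new reading comes with each control period).
- ctrl.get_image(name): name is "side" or "top" or "wrist"; returns a dict with "pixels" (480x640x3 uint8, red, green, blue), "depth" (480x640 float32, mm along the optical axis (not along the pixel's ray), 0 where there is no reading), "vertical_fov" (degrees; the focal length in pixels is half the picture's height over the tangent of half this angle, whatever the lens; pixels are square), "cx", "cy" (the principal point, pixels), "k1" (the pictures are not rectified: a ray, as slopes to the right and down, at radius r is drawn at 1 + k1 r^2 times it, then the intrinsics apply), "xyz" and "attitude" of the camera in the world; the wrist camera has in their place "T_tool_cam" (4x4, takes a point from camera to tool coordinates, whose origin is the TCP and whose axes are the tool frame's). Camera axes: x right, y up, looking along -z (the intrinsics and any distortion apply to the point x, -y, -z); pixel columns grow to the right and rows downward; lengths in mm; the calibration is good to about 2 mm. A picture is of the moment at which its call begins: read the wrist's pose just before it.
- ctrl.close_job(): hands the job in, once; it reports no verdict.
The state is a dict: "t": time; "qpos": joint angles; "qvel": joint speeds; "joint_torque": joint torques, N m; "ee_pos": TCP position; "orientation": TCP orientation; "ft_force": force on the tool from outside, world axes, zero at the start; "moment": the same for the moment, N m; "width": finger opening in mm.
Only numpy, scipy, OpenCV 4.12 (cv2) and the standard library are available. Lean on these libraries where they do the work, as an engineer would, in place of code of your own. Each camera call takes 0.05 s, during which the arm holds its last target.

### The job

Pick up the lamp unit by its bar grip, line its two side pins up with the notches of the round socket on top of the lamphouse, push it down fully home against the spring, and then, keeping it pushed in, turn it a quarter turn clockwise (seen from above). Finish while still gripping the lamp unit, holding it upright, pressed home and fully turned against the spring, so that I can tighten its retaining screw; do not let go. Leave the tape, the focus magnifier and the brush where they are.

Things in the scene. Friction and masses are not known exactly. Their poses are not given: they have to be found in the camera images.
- lamp_grip (a point): Lamp unit: loose, 0.13-0.25 kg, upright on the white board. This point: on its axis, in the black bar grip (46 long x 18 thick x 40 tall, from 17 mm above to 23 mm below this point; under it a grey disc, 60 mm across, 8 thick). z up, x along the bar and the line of the two side pins; grip the bar across y. A half turn about z makes no difference.
- lamp_foot (a point): Centre of the lamp unit's underside, 63 mm below lamp_grip, same axes. Barrel 40 mm in diameter, 32 mm tall to the disc. Two round steel pins, 8 mm in diameter, centred 14 mm above the foot, stick out along +x and -x to 30 mm from the axis. Slot across the foot along x, 12 mm wide, 10 mm deep.
- socket_mouth (a point): Centre of the top face of the socket: an upright aluminium collar, 76 mm across, on a fixed cream lamphouse box (120 x 120 mm, its top 38 mm below this point; this point is 100 mm above the board). z up, x along the line of the two opposite notches, 12 mm wide, for the pins. Opening 44 mm across; top rim 6 mm thick.
- spring_plate (a point): Top centre of the spring plate in the socket: 18 mm below the mouth at rest, moves down with joint plunger and turns with joint twist. Its key bar (10 mm wide, 8 high, along the notches at rest) enters the foot's slot; the lamp foot rests on the plate. Pins then still sit in the notches: the unit can turn only when pushed over 6 mm down. Fully home is 12 mm down, the disc 2 mm above the collar.
- plunger (a joint): How far the spring plate is pushed down, m: 0 at rest, 0.012 fully home (stop). The spring needs 4 N to start and about 11 N at the stop, and always pushes back.
- twist (a joint): Clockwise turn of the spring plate, rad: 0 at rest, 1.57 (a quarter turn) at its stop. A spring of 0.03 N m at 0 and 0.12 N m at the stop always turns it back. The key has about 0.1 rad of play in the slot of the lamp unit.
- tape_mid (a point): Roll of tape lying flat on the board, 54 mm in diameter, 19 mm high, loose; centre. Leave it alone.
- magnifier_mid (a point): Focus magnifier standing on the board, base 60 x 60 mm, 92 mm tall, loose; point half-way up. Leave it alone.
- brush_grip (a point): Small brush lying near the board's left edge, 150 mm long, loose; point on its handle. Leave it alone.

How it is judged (in metres and radians):
On the way, in this order (a step that is already met when the one before it is completed fails the run):
1. the lamp unit is pushed down in the socket, not yet turned (value of joint plunger above 0.006 m and value of joint twist below 0.4 rad and horizontal distance between lamp_grip and socket_mouth below 0.008 m and z of lamp_grip in the frame of socket_mouth below 0.041 m), for 0.1 s.
2. kept pushed in, it is turned a quarter turn (value of joint twist above 1.25 rad and value of joint plunger above 0.0075 m and horizontal distance between lamp_grip and socket_mouth below 0.008 m), for 0.2 s.
At the end, for the whole second after the job is handed in: The gripper still grips the lamp unit (over 2 N), which stands upright (within 0.12 rad) and centred (8 mm) in the socket, its grip point less than 40 mm above the mouth, with the spring plate pushed down over 7.5 mm and turned over 1.25 rad clockwise; tape, magnifier and brush not moved over 30 mm (all of step 2 and angle between the x axis of lamp_grip and the x axis of socket_mouth, either way round above 1.2 rad and z of lamp_grip in the frame of socket_mouth below 0.04 m and angle between lamp_grip's own z axis and vertical below 0.12 rad and contact force between the fingers and lamp above 2 N); the arm keeps its last pose, push and grip.
It fails at once if tape moved (distance of tape_mid from where it was at the start of the episode above 0.03 m).
It fails at once if magnifier moved or tipped (distance of magnifier_mid from where it was at the start of the episode above 0.03 m or angle between magnifier_mid's own z axis and vertical above 0.5 rad).
It fails at once if brush moved (distance of brush_grip from where it was at the start of the episode above 0.03 m).
It also fails if it takes over 48 s, if anything falls off the work surface, if the arm or the gripper's body presses on something with over 40 N, if the wrist force passes 120 N, or if a joint passes its speed limit or range.

## Working session

There is one attempt and no reset: what is moved stays moved. The work goes in short steps, Python scripts to look and compute and a tool call to move; the robot and the scene stay as the last step left them, time stands still between calls to the robot, and variables do not carry over. Pictures are saved under pics/ and viewed, and the job is handed in when it is done.

Besides the shell and the picture viewer there is one more tool, called after "Request:" by a JSON object that holds its "op" and its "data", one argument or row to a line. servo_tool: Moves the arm, as the interface text tells. Its arguments: {"type":"object","properties":{"moves":{"type":"string"},"hand":{"type":"number"}},"required":["moves"]}

```bash
mkdir -p pics
cat > h.py <<'E'
import numpy as np, cv2
from workcell import ctrl
def grab(n,fn):
    o=ctrl.get_obs(); d=ctrl.get_image(n)
    cv2.imwrite(f'pics/{fn}.png',d['pixels'][:,:,::-1]); d['obs']=o
    np.save(f'pics/{fn}.npy',d,allow_pickle=True); return d
E
python3 - <<'E'
from h import *
for n in ['top','side','wrist']:
    d=grab(n,n+'0'); print({k:v for k,v in d.items() if k not in('pixels','depth')})
E
```

```text
{'vertical_fov': 43.406519336053805, 'cx': 321.81805655456424, 'cy': 252.61163723739884, 'k1': -0.07539657186088163, 'xyz': array([ 378.46234897,   84.14579482, 1424.15739646]), 'attitude': array([ 0.13756821, -0.11553946, -1.56684816]), 'obs': {'t': 0.0, 'qpos': array([ 1.33000148e+00,  4.23789114e-01,  1.63070318e+00,  8.12003452e-06,
        1.08859706e+00, -1.89898383e-02]), 'qvel': array([ 0.00010243, -0.00047354,  0.00098116,  0.00026168, -0.00078766,
       -0.0001161 ]), 'joint_torque': array([ 7.57975831e-04, -5.44636595e+01, -2.73660654e+01,  6.43973169e-02,
        2.30050675e-02, -8.55357939e-05]), 'ee_pos': array([137.33365756, 609.1780369 , 240.92879646]), 'orientation': array([-1.56525642,  0.17433724, -0.17402092]), 'ft_force': array([ 0.8275684 , -0.28286251,  0.21076221]), 'moment': array([ 0.0285347 , -0.05330778,  0.01421094]), 'width': 87.72370957292286}}
{'vertical_fov': 51.10293743546754, 'cx': 318.90411745288753, 'cy': 232.15721882031642, 'k1': -0.09807403622384007, 'xyz': array([ 208.50714862, -454.668604  ,  803.30507538]), 'attitude': array([ 0.74521783, -0
[... 1098 characters left out ...]
+00,  0.00000000e+00,
         1.00000000e+00]]), 'obs': {'t': 0.1, 'qpos': array([ 1.32998491e+00,  4.23756422e-01,  1.63059103e+00, -5.66724519e-06,
        1.08860656e+00, -1.89683927e-02]), 'qvel': array([-0.00277045, -0.00050571, -0.00046695,  0.00035417,  0.00056691,
        0.00050002]), 'joint_torque': array([ 4.05694018e-04, -5.45612347e+01, -2.74327433e+01,  6.45856373e-02,
        1.88486598e-02, -6.82570885e-06]), 'ee_pos': array([137.36273824, 609.23818433, 240.99326788]), 'orientation': array([-1.56512168,  0.17433556, -0.1740659 ]), 'ft_force': array([-0.00684484, -0.20122029, -0.24386001]), 'moment': array([-0.0015855 ,  0.06438379,  0.01782287]), 'width': 87.91852701110616}}
```

View pics/top0.png

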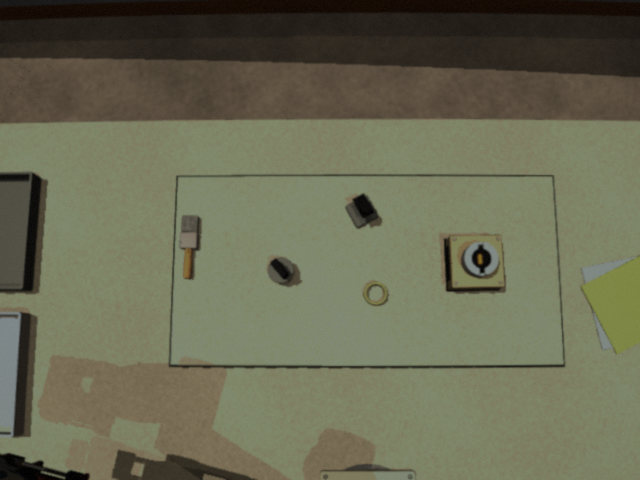

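View pics/side0.png

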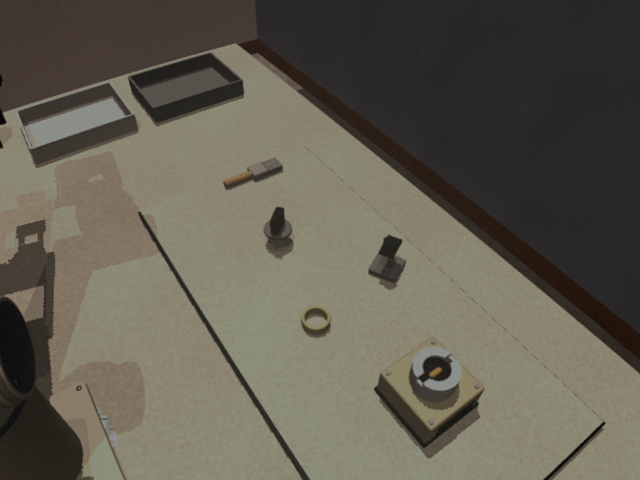

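View pics/wrist0.png

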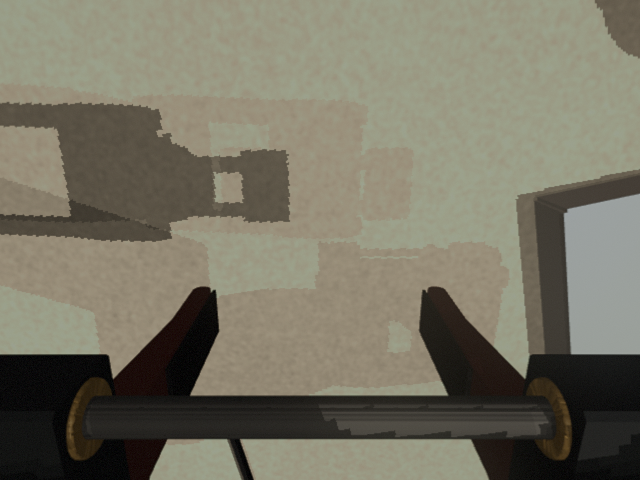

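The top view shows the lamp near (281,268), magnifier (362,210), tape (376,293), socket (481,259), and brush (189,245). Next come rough positions and zoomed crops.

```bash
cat >> h.py <<'E'
from scipy.spatial.transform import Rotation as R
def campose(d):
    if 'xyz' in d: return R.from_rotvec(d['attitude']).as_matrix(), np.array(d['xyz'])
    o=d['obs']; Rt=R.from_rotvec(o['orientation']).as_matrix(); T=d['T_tool_cam']
    return Rt@T[:3,:3], Rt@T[:3,3]+o['ee_pos']
def K(d):
    f=240/np.tan(np.radians(d['vertical_fov'])/2)
    return np.array([[f,0,d['cx']],[0,f,d['cy']],[0,0,1]])
def rays(d,uv):
    n=cv2.undistortPoints(np.array(uv,float).reshape(-1,1,2),K(d),np.array([d['k1'],0,0,0.])).reshape(-1,2)
    C,p=campose(d); v=np.c_[n[:,0],-n[:,1],-np.ones(len(n))]
    return v@C.T,p
def onz(d,uv,z):
    v,p=rays(d,uv); s=(z-p[2])/v[:,2]; return p+v*s[:,None]
def cloud(d):
    vv,uu=np.mgrid[0:480,0:640]; v,p=rays(d,np.c_[uu.ravel(),vv.ravel()])
    return (p+v*d['depth'].ravel()[:,None]).reshape(480,640,3)
def proj(d,P):
    C,p=campose(d); q=(np.atleast_2d(P)-p)@C; q=q*[1,-1,-1]
    return cv2.projectPoints(q.reshape(-1,1,3),np.zeros(3),np.zeros(3),K(d),np.array([d['k1'],0,0,0.]))[0].reshape(-1,2)
def load(fn): return np.load(f'pics/{fn}.npy',allow_pickle=True).item()
E
python3 - <<'E'
from h import *
d=load('top0')
X=cloud(d)
print('corner table z',X[330,300],X[200,230])
for n,uv,z in [('lamp',(281,268),70),('mag',(362,210),46),('tape',(376,293),19),('sock',(481,259),100),('brush',(189,245),10)]: print(n,onz(d,[uv],z)[0].round(1),X[uv[1],uv[0]].round(1))
a=cv2.resize(d['pixels'][225:310,235:330,::-1],(380*1,340),interpolation=cv2.INTER_CUBIC)
b=cv2.resize(d['pixels'][220:305,430:525,::-1],(380,340),interpolation=cv2.INTER_CUBIC)
s=load('side0')
c=cv2.resize(s['pixels'][190:275,230:325,::-1],(380,340),interpolation=cv2.INTER_CUBIC)
e=cv2.resize(s['pixels'][335:420,380:475,::-1],(380,340),interpolation=cv2.INTER_CUBIC)
cv2.imwrite('pics/z0.png',np.vstack([np.hstack([a,b]),np.hstack([c,e])])[:,:][:600] if 0 else cv2.resize(np.vstack([np.hstack([a,b]),np.hstack([c,e])]),(670,600)))
E
```

```text
corner table z [425.30557788 154.37414262  18.91878259] [735.65173052 325.35122872  17.92908986]
lamp [563.3 195.9  70. ] [559.1 193.3 101.3]
mag [703.6   9.7  46. ] [688.5  13.1 109.7]
tape [511.3 -22.6  19. ] [510.7 -22.2  24.9]
sock [ 579.  -251.3  100. ] [ 577.  -247.9  113.4]
brush [627.2 422.7  10. ] [620.8 414.   46.2]
```

View pics/z0.png

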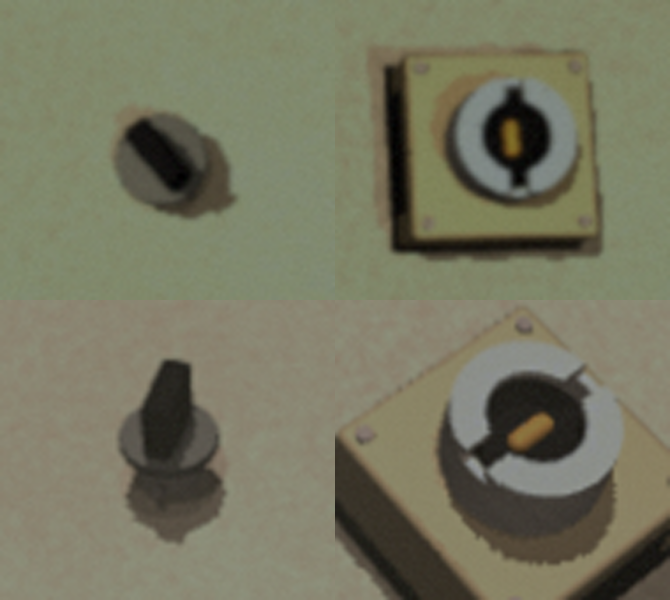

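Run:
```python
from h import *
o=ctrl.get_obs(); print(R.from_rotvec(o['orientation']).as_matrix().round(3))
for n in ['top0','side0']:
    d=load(n);X=cloud(d)
    g=X[::10,::10].reshape(-1,3); m=(g[:,0]>430)&(g[:,0]<760)&(abs(g[:,1])<350)&(g[:,2]<35)
    A=np.c_[g[m][:,:2],np.ones(m.sum())]; print(n,'board plane',np.linalg.lstsq(A,g[m][:,2],rcond=None)[0], np.median(g[m][:,2]))
    hsv=cv2.cvtColor(d['pixels'],cv2.COLOR_RGB2HSV)
    u0,v0=np.round(proj(d,[560,195,70])[0]).astype(int)
    w=np.zeros((480,640),np.uint8); w[v0-30:v0+30,u0-30:u0+30]=1
    print(hsv[v0,u0],hsv[v0+9,u0], hsv[v0-25,u0-25])
    m=((hsv[...,2]<60)&(w>0)).astype(np.uint8)
    k,l,st,c=cv2.connectedComponentsWithStats(m)
    for i in range(1,k):
        if st[i,4]>30: print('dark',c[i],st[i])
```

```text
[[ 0.976 -0.     0.22 ]
 [-0.22  -0.001  0.975]
 [-0.    -1.    -0.001]]
top0 board plane [-1.73003814e-03 -1.83525856e-03  2.12198306e+01] 19.96096150289418
[150  36  14] [25 40 77] [ 38  60 137]
dark [282.05555556 270.22592593] [271 259  23  25 270]
side0 board plane [-4.50882751e-04 -2.08486040e-03  2.11983081e+01] 20.87497008486082
[17 51 35] [21 48 37] [ 24  44 139]
dark [277.88866397 227.9291498 ] [268 207  24  42 494]
```

Both depth views put the board top at z≈20 mm. Next is the bar angle and the socket notch line from the top view.

Run:
```python
from h import *
d=load('top0');hsv=cv2.cvtColor(d['pixels'],cv2.COLOR_RGB2HSV)
m=np.zeros((480,640),np.uint8); m[255:285,265:300]=(hsv[255:285,265:300,2]<25)
v,u=np.nonzero(m); P=onz(d,np.c_[u,v],100)[:,:2]; print(len(u),cv2.minAreaRect(P.astype(np.float32)))
c=P.mean(0);w,V=np.linalg.eigh(np.cov(P.T)); print('bar c',c,'angle',np.degrees(np.arctan2(V[1,1],V[0,1]))%180)
# collar bright
m=np.zeros((480,640),np.uint8); s=hsv[230:290,450:515]; m[230:290,450:515]=(s[...,1]<40)&(s[...,2]>90)
v,u=np.nonzero(m);P=onz(d,np.c_[u,v],120)[:,:2]; print(len(u),'collar',cv2.minEnclosingCircle(P.astype(np.float32)))
# box corners (top) color
for n in ['notch up (335+180..)']:
    a=[(430+ (180)/ (670/190*1.0), 0)]
# zoom scale: 95px ->335
z=lambda x,y:(430+(x-335)*95/335,220+y*85/300)
print(onz(d,[z(516,90),z(519,186)],120).round(1), onz(d,[z(405,52),z(585,50),z(598,235),z(410,238)],82).round(1))
```

```text
146 ((557.6096801757812, 195.0270233154297), (47.72713851928711, 16.111482620239258), 40.84370040893555)
bar c [557.1308929  195.08193139] angle 40.942306471697435
551 collar ((578.4900512695312, -246.502197265625), 38.10661697387695)
[[ 606.  -248.2  120. ]
 [ 545.7 -247.6  120. ]] [[ 637.5 -187.1   82. ]
 [ 638.8 -303.8   82. ]
 [ 519.2 -306.6   82. ]
 [ 517.5 -186.4   82. ]]
```

Request:
{"op": "servo_tool", "data": {
  "moves": "0.42 -0.4145 0 0 0 53.5;0.42 -0.4145 0 0 0 53.5;0.42 -0.4145 0 0 0 53.5;0.42 -0.4145 0 0 0 53.5;0.42 -0.4145 0 0 0 53.5;0.42 -0.4145 0 0 0 53.5;0.42 -0.4145 0 0 0 53.5;0.42 -0.4145 0 0 0 53.5",
  "hand": 0
}}

```text
t: 1.15
ee_pos: [481.7, 269.9, 241.7]
orientation: [-1.498, -0.557, 0.557]
ft_force: [0.6, 0.9, 0.8]
width: 87.7
```

```bash
python3 -c "
from workcell import ctrl
print(ctrl.get_obs())"
```

```text
{'t': 1.15, 'qpos': array([ 4.89099768e-01,  3.16824955e-01,  1.79229945e+00,  6.67760698e-05,
        1.03236832e+00, -1.79380018e+00]), 'qvel': array([-0.88806958,  0.16770301, -0.2455452 ,  0.00135113,  0.0691095 ,
       -0.88175219]), 'joint_torque': array([  4.69956771, -48.8338244 , -23.74809086,  -0.11613625,
         0.19596215,   1.15736369]), 'ee_pos': array([481.725229  , 269.88913246, 241.68239024]), 'orientation': array([-1.49797794, -0.55716562,  0.55701948]), 'ft_force': array([0.59513937, 0.87320086, 0.84030985]), 'moment': array([ 0.07918255, -0.04705567,  0.0216647 ]), 'width': 87.68894037945243}
```

Request:
{"op": "servo_tool", "data": {
  "moves": "0 0 0 0 0 0;0 0 0 0 0 0;0 0 0 0 0 0"
}}

```text
t: 1.52
ee_pos: [479.5, 272.4, 241.5]
orientation: [-1.498, -0.558, 0.559]
ft_force: [-0.3, -0.0, 0.2]
width: 87.8
```

Request:
{"op": "servo_tool", "data": {
  "moves": "0.078 -0.0775 0 0 0 0;0.078 -0.0775 0 0 0 0;0.078 -0.0775 0 0 0 0;0.078 -0.0775 0 0 0 0"
}}

```text
t: 2.02
ee_pos: [557.5, 195.1, 241.4]
orientation: [-1.497, -0.557, 0.558]
ft_force: [-0.5, -0.3, 0.1]
width: 88.0
```

```bash
python3 -c "
from h import *
d=grab('wrist','w1'); o=d['obs']; print(o['t'],o['ee_pos'],o['qvel'].round(3)); M=R.from_rotvec(o['orientation']).as_matrix();print(np.degrees(np.arctan2(M[1,0],M[0,0])),o['qpos'])
print(proj(d,[[557.5,195,100],[557.5,195,60]]))"
```

```text
2.025 [557.5218661  195.09128799 241.43140326] [ 0.012 -0.007  0.008 -0.003 -0.002 -0.003]
40.851868621622486 [ 3.16278109e-01  3.73769302e-01  1.70752578e+00  4.25114084e-04
  1.06120315e+00 -1.96772514e+00]
[[317.54327234 231.90456724]
 [317.6100238  218.15497931]]
```

View pics/w1.png

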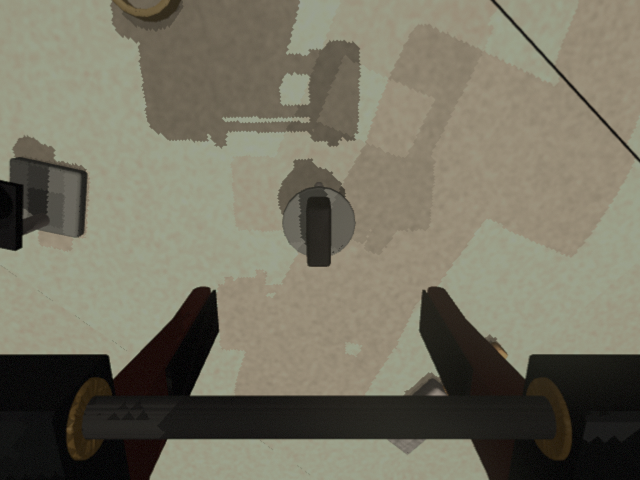

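The wrist view puts the lamp's disc at about (318,221), with the bar nearly vertical in the picture between rows 197 and 266. Now to measure it precisely.

```bash
python3 - <<'E'
from h import *
d=load('w1')
hsv=cv2.cvtColor(d['pixels'],cv2.COLOR_RGB2HSV)
for v in (192,200,222,250,262,268): print(v,hsv[v,300:340:3,2])
m=np.zeros((480,640),np.uint8); m[180:275,275:365]=(hsv[180:275,275:365,2]<42)
v,u=np.nonzero(m); print(len(u),u.min(),u.max(),v.min(),v.max())
X=cloud(d); s=X[190:270,285:355]; print(np.percentile(s[...,2],[2,50,95,99]))
b=(s[...,2]>90)&(s[...,2]<115); P=s[b]; print('bar top',P.mean(0),cv2.minAreaRect(P[:,:2].astype(np.float32)))
# disc circle
C=[(283,221),(355,221),(318,257),(318,186)]
print(onz(d,C,60).round(1), onz(d,[(318.5,197),(319,266)],100).round(1))
o=d['obs'];M=R.from_rotvec(o['orientation']).as_matrix()
print('tool y axis',M[:,1])
E
python3 -c "
import cv2
i=cv2.imread('pics/w1.png')[150:290,250:390];cv2.imwrite('pics/w1z.png',cv2.resize(i,(560,560),interpolation=cv2.INTER_CUBIC)*2)"
```

```text
192 [ 53  65  60  63  62  61  61  62  63 111 109 106  74  54]
200 [ 61  60  60  32  31  32  34  36  31  30 101 109  97  97]
222 [73 60 41 38 41 41 43 42 44 42 35 97 97 97]
250 [102 103  73  37  40  41  42  42  41  43  46 105 108  90]
262 [152 153 133  38  44  42  43  44  44  43  59 154 154 150]
268 [154 151 154 156 156 155 156 153 149 148 149 153 150 147]
1061 306 330 197 265
[ 19.29673105  60.37296815 100.73724692 101.52799743]
bar top [559.03262509 196.91236514  99.72754738] ((560.2825927734375, 197.81405639648438), (45.46675109863281, 17.54507064819336), 41.239784240722656)
[[577.7 175.4  60. ]
 [539.5 219.5  60. ]
 [582.5 217.1  60. ]
 [537.5 178.1  60. ]] [[537.9 178.9 100. ]
 [576.5 212.9 100. ]]
tool y axis [-9.76047881e-04  7.10425261e-05 -9.99999521e-01]
```

View pics/w1z.png

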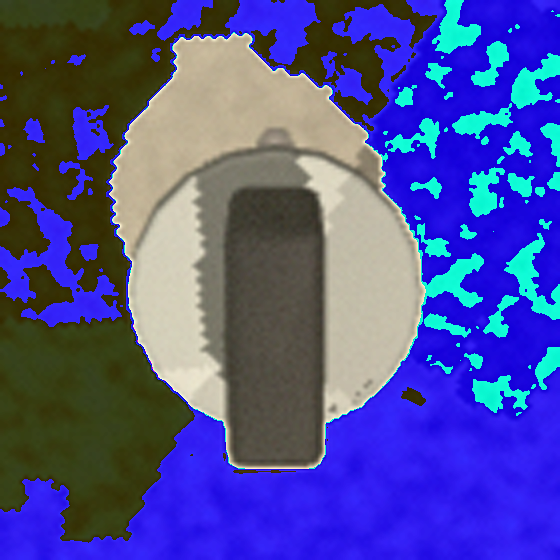

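Request:
{"op": "servo_tool", "data": {
  "moves": "0.0025 0.0025 -0.04 0 0 0.3;0.0025 0.0025 -0.09 0 0 0.3;0.0025 0.0025 -0.13 0 0 0.3;0.0025 0.0025 -0.15 0 0 0.3;0.0025 0.0025 -0.1575 0 0 0.3;0.0025 0.0025 -0.1575 0 0 0.3;0.0025 0.0025 -0.1575 0 0 0.3"
}}

```text
t: 2.95
ee_pos: [562.0, 196.9, 85.6]
orientation: [-1.497, -0.563, 0.559]
ft_force: [0.1, 0.6, -1.1]
width: 88.0
```

Request:
{"op": "servo_tool", "data": {
  "moves": "0 0 0 0 0 0;0 0 0 0 0 0;0 0 0 0 0 0;0 0 0 0 0 0;0 0 0 0 0 0;0 0 0 0 0 0",
  "hand": 255
}}

```text
t: 3.7
ee_pos: [561.1, 196.5, 84.1]
orientation: [-1.497, -0.561, 0.561]
ft_force: [0.0, 0.1, 0.6]
width: 31.1
```

Request:
{"op": "servo_tool", "data": {
  "moves": "0 0 0 0 0 0;0 0 0 0 0 0;0 0 0 0 0 0;0 0 0 0 0 0"
}}

```text
t: 4.2
ee_pos: [560.9, 196.5, 84.1]
orientation: [-1.497, -0.561, 0.561]
ft_force: [0.2, 0.5, -1.4]
width: 17.7
```

```bash
python3 -c "
from h import *
o=ctrl.get_obs(); print(o['ft_force'],o['moment'],o['ee_pos'],R.from_rotvec(o['orientation']).as_matrix().round(4), o['width'])"
```

```text
[ 0.19957371  0.47853694 -1.37824198] [0.10234747 0.03745683 0.01789595] [560.92118758 196.46016916  84.06400801] [[ 7.536e-01 -3.000e-04 -6.573e-01]
 [ 6.573e-01 -1.000e-04  7.536e-01]
 [-3.000e-04 -1.000e+00  1.000e-04]] 17.743909849038413
```

Request:
{"op": "servo_tool", "data": {
  "moves": "0 0 0.03 0 0 0;0 0 0.08 0 0 0;0 0 0.13 0 0 0;0 0 0.15 0 0 0;0 0 0.15 0 0 0"
}}

```text
t: 4.82
ee_pos: [561.9, 196.8, 235.9]
orientation: [-1.497, -0.564, 0.558]
ft_force: [0.6, -0.4, -2.4]
width: 18.1
```

Request:
{"op": "servo_tool", "data": {
  "moves": "0.002 -0.05 0 0 0 -6;0.006 -0.1 0 0 0 -12;0.008 -0.15 0 0 0 -18;0.01 -0.2 0 0 0 -24;0.012 -0.25 0 0 0 -30;0.014 -0.3 0 0 0 -36;0.016 -0.345 0 0 0 -41;0.016 -0.36 0 0 0 -41"
}}

```text
t: 5.82
ee_pos: [576.1, -165.5, 232.3]
orientation: [-1.57, 0.003, 0.001]
ft_force: [-0.5, 0.7, -2.6]
width: 18.0
```

Request:
{"op": "servo_tool", "data": {
  "moves": "0 0 0 0 0 0;0 0 0 0 0 0;0 0 0 0 0 0"
}}

```text
t: 6.2
ee_pos: [577.1, -162.1, 234.1]
orientation: [-1.571, -0.003, 0.003]
ft_force: [0.5, -0.1, -1.5]
width: 17.7
```

```bash
python3 -c "
from h import *
d=grab('wrist','w2'); o=d['obs']; print(o['t'],o['ee_pos'],o['ft_force'],o['qvel'].round(3),o['width']); M=R.from_rotvec(o['orientation']).as_matrix();print(np.degrees(np.arctan2(M[1,0],M[0,0])),M[:,1],o['qpos'])
grab('side','s2')"
```

```text
6.2 [ 577.06598216 -162.10882876  234.07794645] [ 0.49118927 -0.14191102 -1.5201949 ] [-0.003 -0.004 -0.005 -0.002  0.001  0.001] 17.6863427156179
0.20435375001186665 [-2.83775904e-04  2.80741391e-04 -9.99999920e-01] [-2.93805580e-01  3.94682689e-01  1.69426569e+00  2.14671862e-04
  1.05299721e+00 -1.86827480e+00]
```

View pics/w2.png

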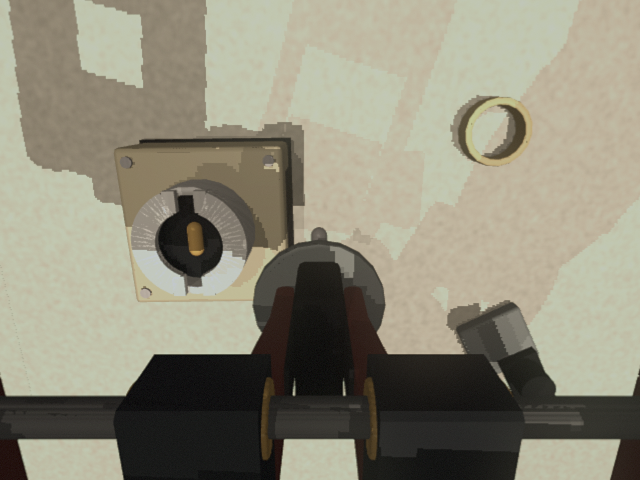

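View pics/s2.png

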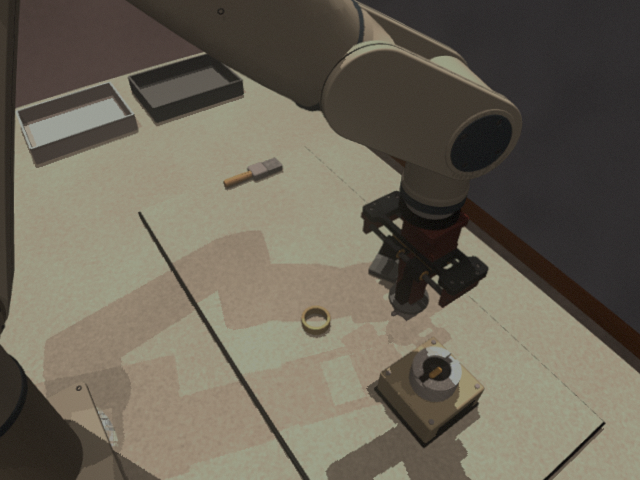

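The wrist view shows the socket at (191,240) with its notches at about (186,203) and (193,285), and the lamp held at (319,300) with one pin visible at (319,233). Now zooming in to measure.

```bash
python3 -c "
from h import *
i=cv2.imread('pics/w2.png')
a=cv2.resize(i[175:315,120:260],(560,560),interpolation=cv2.INTER_CUBIC)
cv2.imwrite('pics/w2z.png',a)
b=cv2.resize(i[215:355,240:400],(640,560),interpolation=cv2.INTER_CUBIC)
cv2.imwrite('pics/w2y.png',b)
"
```

```text
(no output)
```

View pics/w2z.png

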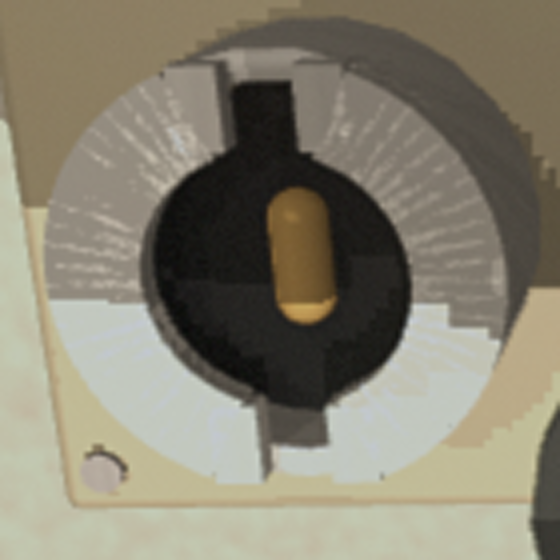

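View pics/w2y.png

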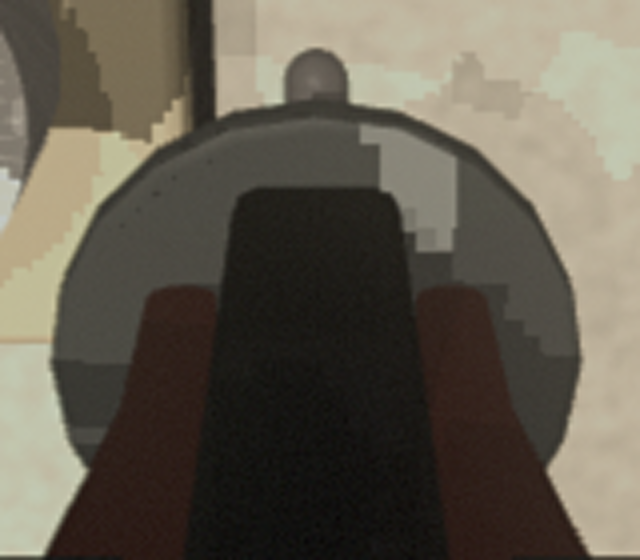

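Run:
```python
from h import *
from scipy.optimize import least_squares
d=load('w2')
z=lambda L:[(120+(x+.5)/4-.5,175+(y+.5)/4-.5) for x,y in L]
def fit(L,h):
    P=onz(d,z(L),h)[:,:2]
    r=least_squares(lambda q:np.hypot(*(P-q[:2]).T)-q[2],[578,-246,38]); print(r.x.round(2),'rms',np.sqrt(np.mean(r.fun**2)).round(2))
for h in (120,):
    fit([(45,255),(70,365),(210,478),(380,478),(497,350),(508,290),(480,190),(400,90),(345,65),(170,72),(100,130)],h)
    fit([(141,262),(150,310),(185,365),(395,350),(410,285),(395,220),(330,165),(230,158),(170,205)],h)
P=onz(d,z([(218,62),(220,150),(258,400),(264,480),(293,65),(298,150),(328,405),(331,470)]),120);print(P.round(1))
for a,b in ((1,2),(0,3),(5,6),(4,7)):
    q=P[a]-P[b];print(np.degrees(np.arctan2(q[1],q[0])).round(2))
K4=(P[1]+P[2]+P[5]+P[6])/4; print(K4)
# depth of collar top
X=cloud(d); s=X[250:285,140:240]; q=s[...,2]; print('collar z',np.median(q[(q>105)&(q<135)]), 'box z', np.median(X[160:165,170:230,2]))
# lamp
w=lambda L:[(240+(x+.5)/4-.5,215+(y+.5)/4-.5) for x,y in L]
P=onz(d,w([(52,350),(580,350),(317,117),(150,180),(470,165),(70,270),(560,270)]),234.1-24)[:,:2]
r=least_squares(lambda q:np.hypot(*(P-q[:2]).T)-30,[577,-162]);print('lamp disc top c',r.x,r.fun.round(1),'tcp',d['obs']['ee_pos'])
print('pin tip', onz(d,w([(316,75)]),234.1-64+14))
```

```text
[ 578.31 -246.43   37.72] rms 0.71
[ 578.42 -246.33   21.9 ] rms 0.47
[[ 542.  -252.6  120. ]
 [ 556.1 -253.7  120. ]
 [ 599.  -251.6  120. ]
 [ 613.6 -251.9  120. ]
 [ 542.4 -240.9  120. ]
 [ 556.1 -241.3  120. ]
 [ 599.8 -240.   120. ]
 [ 611.7 -240.4  120. ]]
-177.18
-179.44
-178.29
-179.59
[ 577.76750435 -246.63519782  120.        ]
collar z 120.11970604863521 box z 82.28456128713299
lamp disc top c [ 578.64013338 -161.73090288] [-0.4 -0.5  0.6 -0.5  0.1 -0.1 -0.3] tcp [ 577.06598216 -162.10882876  234.07794645]
pin tip [[ 551.02417634 -161.9009174   184.1       ]]
```

Request:
{"op": "servo_tool", "data": {
  "moves": "0 -0.04 0 0 0 1;0 -0.07 0 0 0 1;-0.0002 -0.0845 0 0 0 1;-0.0002 -0.0845 0 0 0 1;-0.0002 -0.0845 -0.02 0 0 1;-0.0002 -0.0845 -0.04 0 0 1;-0.0002 -0.0845 -0.04 0 0 1;-0.0002 -0.0845 -0.04 0 0 1"
}}

```text
t: 7.3
ee_pos: [577.1, -247.7, 194.4]
orientation: [-1.571, -0.015, 0.015]
ft_force: [-0.7, 1.0, -1.0]
width: 17.9
```

```bash
python3 -c "
from h import *
d=grab('wrist','w3'); o=d['obs']; print(o['t'],o['ee_pos'],o['ft_force'],o['width']); M=R.from_rotvec(o['orientation']).as_matrix();print(np.degrees(np.arctan2(M[1,0],M[0,0])),M[:,1])
d=grab('side','s3')
u,v=proj(d,[578,-246,150])[0].astype(int);print(u,v)
i=cv2.imread('pics/s3.png')[v-70:v+70,u-70:u+70];cv2.imwrite('pics/s3z.png',cv2.resize(i,(560,560),interpolation=cv2.INTER_CUBIC))"
```

```text
7.3 [ 577.14216803 -247.66746392  194.40071068] [-0.68703342  1.00306676 -0.96303037] 17.90017812808663
1.121230413282439 [ 1.18127920e-04  4.39288316e-06 -9.99999993e-01]
438 357
```

View pics/s3z.png

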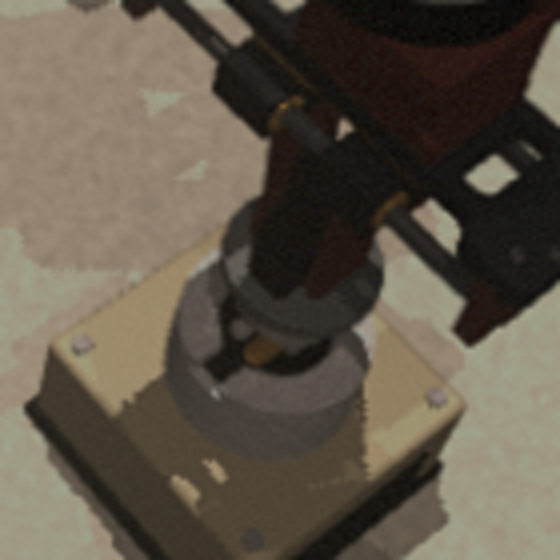

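View pics/w3.png

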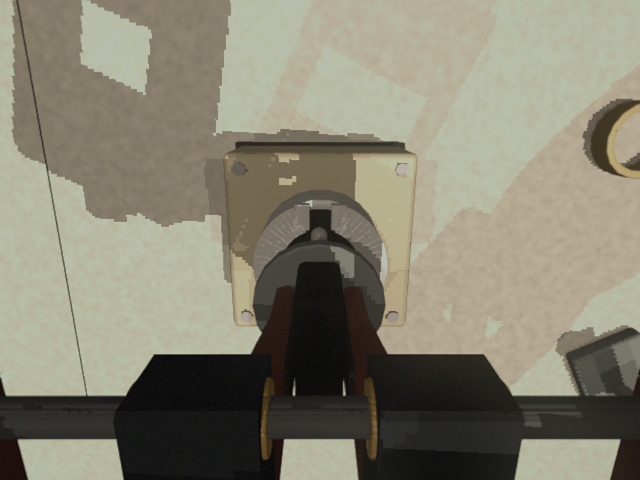

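The pin at (319,235) lines up with the notch at column 320. Descending with force checks.

Request:
{"op": "servo_tool", "data": {
  "moves": "0 0 0 0 0 0;0 0 -0.005 0 0 0;0 0 -0.01 0 0 0;0 0 -0.014 0 0 0;0 0 -0.017 0 0 0;0 0 -0.017 0 0 0"
}}

```text
t: 8.15
ee_pos: [576.7, -247.9, 176.8]
orientation: [-1.57, -0.015, 0.015]
ft_force: [-0.5, 0.6, -1.7]
width: 17.7
```

```bash
python3 -c "
from h import *
o=ctrl.get_obs(); print(o['t'],o['ee_pos'],o['ft_force'],o['moment'])"
```

```text
8.15 [ 576.69300283 -247.92592483  176.78736623] [-0.47695705  0.63929253 -1.71334307] [ 0.03872732  0.04710737 -0.01620662]
```

Request:
{"op": "servo_tool", "data": {
  "moves": "0.0002 0.0012 0 0 0 0;0.0002 0.0012 0 0 0 0;0.0002 0.0012 -0.003 0 0 0;0.0002 0.0012 -0.006 0 0 0;0.0002 0.0012 -0.009 0 0 0;0.0002 0.0012 -0.009 0 0 0"
}}

```text
t: 8.9
ee_pos: [576.8, -246.7, 167.7]
orientation: [-1.57, -0.014, 0.015]
ft_force: [-0.4, 0.3, -1.5]
width: 17.8
```

```bash
python3 -c "
from h import *
o=ctrl.get_obs(); print(o['t'],o['ee_pos'],o['ft_force'],o['moment'])"
```

```text
8.9 [ 576.83265835 -246.74363696  167.74466993] [-0.44086919  0.2862507  -1.4996375 ] [-0.00095029 -0.03357499  0.01192435]
```

Request:
{"op": "servo_tool", "data": {
  "moves": "0 0 -0.002 0 0 0;0 0 -0.004 0 0 0;0 0 -0.006 0 0 0;0 0 -0.008 0 0 0;0 0 -0.008 0 0 0"
}}

```text
t: 9.52
ee_pos: [577.2, -246.9, 160.5]
orientation: [-1.571, -0.015, 0.015]
ft_force: [-1.5, 0.9, 4.5]
width: 17.9
```

Request:
{"op": "servo_tool", "data": {
  "moves": "0 0 -0.002 0 0 0;0 0 -0.004 0 0 0;0 0 -0.005 0 0 0;0 0 -0.005 0 0 0"
}}

```text
t: 10.02
ee_pos: [577.3, -246.9, 155.9]
orientation: [-1.571, -0.015, 0.015]
ft_force: [-2.6, 1.0, 9.0]
width: 18.0
```

```bash
python3 -c "
from h import *
o=ctrl.get_obs(); print(o['t'],o['ee_pos'],o['ft_force'],o['moment'])
d=grab('wrist','w4')"
```

```text
10.025 [ 577.27836069 -246.8876543   155.86981761] [-2.59558025  0.96915765  8.96815772] [0.22255565 0.52573645 0.03597091]
```

View pics/w4.png

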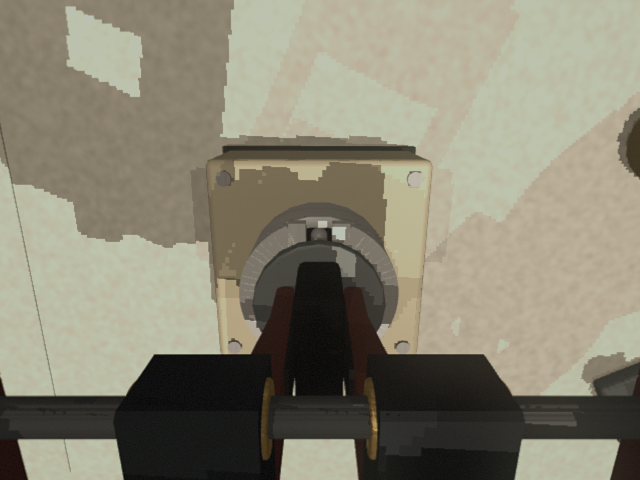

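Request:
{"op": "servo_tool", "data": {
  "moves": "-0.0004 0 -0.001 0 0 0;-0.0008 0 -0.002 0 0 0;-0.0008 0 -0.003 0 0 0;-0.0008 0 -0.003 0 0 0"
}}

```text
t: 10.58
ee_pos: [577.1, -246.9, 153.9]
orientation: [-1.571, -0.017, 0.013]
ft_force: [-1.7, 1.7, 12.6]
width: 17.8
```

```bash
python3 -c "
from h import *
o=ctrl.get_obs(); print(o['t'],o['ee_pos'],o['ft_force'],o['moment'])"
```

```text
10.575 [ 577.14797744 -246.92513423  153.85881185] [-1.65417588  1.73505723 12.55461074] [ 0.53600079  0.56752303 -0.01928624]
```

Request:
{"op": "servo_tool", "data": {
  "moves": "0 0.0002 -0.0005 0 0 -5;0 0.0003 -0.0005 0 0 -10;0 0.0004 -0.0005 0 0 -15;0 0.0006 -0.0005 0 0 -20;0 0.0006 -0.0005 0 0 -20"
}}

```text
t: 11.2
ee_pos: [577.3, -246.4, 153.8]
orientation: [-1.556, 0.258, -0.262]
ft_force: [-2.6, 2.2, 14.7]
width: 18.1
```

```bash
python3 -c "
from h import *
o=ctrl.get_obs(); print(o['t'],o['ee_pos'],o['ft_force'],o['moment']);M=R.from_rotvec(o['orientation']).as_matrix();print(np.degrees(np.arctan2(M[1,0],M[0,0])),M[:,1])"
```

```text
11.2 [ 577.28911993 -246.42805764  153.82915965] [-2.58970232  2.22412802 14.71940351] [0.49365411 0.69528061 0.06745704]
-18.95588467571386 [ 2.55458463e-03 -8.84234651e-04 -9.99996346e-01]
```

Request:
{"op": "servo_tool", "data": {
  "moves": "-0.0002 0.0003 0 0 0 -6;-0.0003 0.0006 0 0 0 -12;-0.0003 0.0009 0 0 0 -18;-0.0003 0.0012 0 0 0 -24;-0.0002 0.0014 0 0 0 -30;-0.0001 0.0015 0 0 0 -36;0 0.0016 0 0 0 -40;0 0.0016 0 0 0 -40"
}}

```text
t: 12.2
ee_pos: [577.8, -245.6, 153.9]
orientation: [-1.418, 0.798, -0.805]
ft_force: [-2.1, -0.9, 13.0]
width: 17.7
```

```bash
python3 -c "
from h import *
d=grab('wrist','w5')
o=ctrl.get_obs(); print(o['t'],o['ee_pos'],o['ft_force'],o['moment']);M=R.from_rotvec(o['orientation']).as_matrix();print(np.degrees(np.arctan2(M[1,0],M[0,0])),M[:,1])"
```

```text
12.25 [ 577.81243289 -245.56508679  153.8609601 ] [-1.24889172 -0.80866357 13.98004467] [-0.13024456  0.44122534  0.09460242]
-58.897585211787636 [ 0.00385732 -0.0022779  -0.99998997]
```

View pics/w5.png

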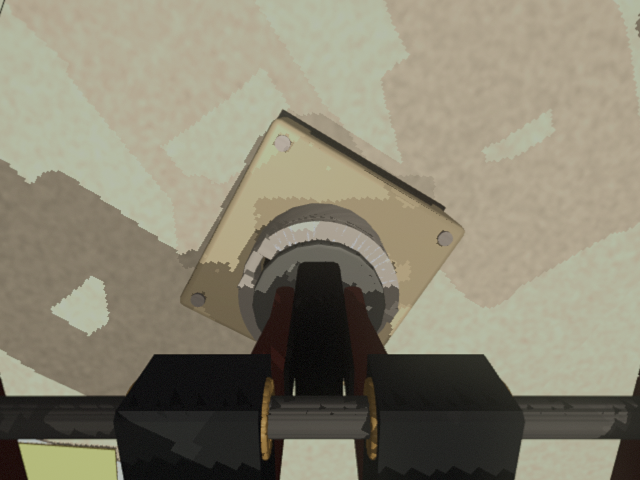

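Request:
{"op": "servo_tool", "data": {
  "moves": "0.0001 0.0001 0 0 0 -6;0.0002 0.0002 0 0 0 -12;0.0003 0.0002 0 0 0 -18;0.0004 0.0002 0 0 0 -24;0.0004 0.0002 0 0 0 -30;0.0004 0.0002 0 0 0 -33;0.0004 0.0002 0 0 0 -33"
}}

```text
t: 13.12
ee_pos: [578.5, -245.5, 153.9]
orientation: [-1.192, 1.229, -1.238]
ft_force: [-1.5, 0.7, 13.3]
width: 17.9
```

```bash
python3 -c "
from h import *
o=ctrl.get_obs(); print(o['t'],o['ee_pos'],o['ft_force'],o['moment'],o['width']);M=R.from_rotvec(o['orientation']).as_matrix();print(np.degrees(np.arctan2(M[1,0],M[0,0])),M[:,1])
d=grab('wrist','w6')
d=grab('side','s6')
u,v=438,357
i=cv2.imread('pics/s6.png')[v-70:v+70,u-70:u+70];cv2.imwrite('pics/s6z.png',cv2.resize(i,(560,560),interpolation=cv2.INTER_CUBIC))"
```

```text
13.125 [ 578.49396023 -245.49379829  153.86885095] [-1.54528499  0.65519533 13.34219608] [-0.2945231   0.27978542  0.14004603] 17.89507293270498
-91.92130880369139 [ 0.00445951 -0.0025538  -0.9999868 ]
```

View pics/w6.png

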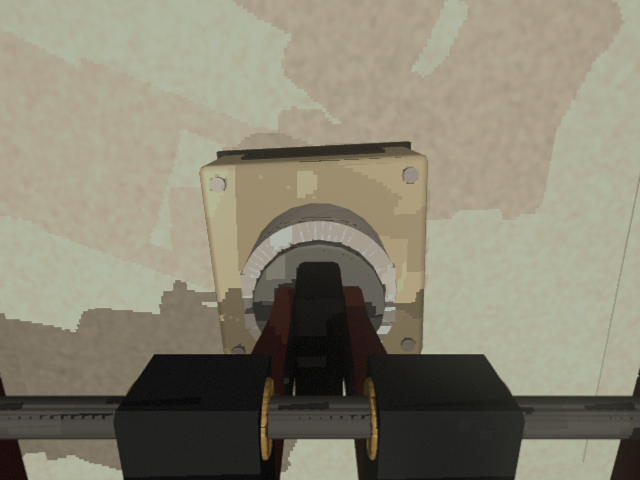

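View pics/s6z.png

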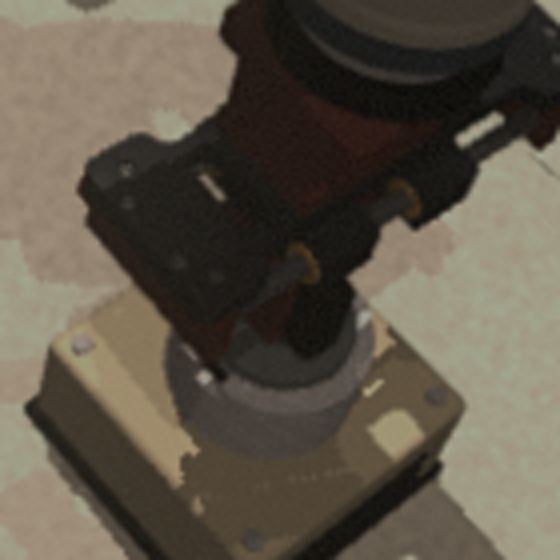

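Request:
{"op": "servo_tool", "data": {
  "moves": "0 0 0 0 0 -1;0 0 0 0 0 -1;0 0 0 0 0 -1;0 0 0 0 0 -1"
}}

```text
t: 13.72
ee_pos: [578.5, -245.5, 153.9]
orientation: [-1.183, 1.242, -1.25]
ft_force: [-0.3, -0.5, 13.4]
width: 17.9
```

```bash
python3 -c "
from h import *
o=ctrl.get_obs(); print(o['t'],o['ee_pos'],o['ft_force'],o['moment'],o['width']);M=R.from_rotvec(o['orientation']).as_matrix();print(np.degrees(np.arctan2(M[1,0],M[0,0])))
a=load('side0')['pixels'].astype(int);b=grab('side','s7')['pixels'].astype(int)
for n,(u,v) in dict(brush=(253,173),tape=(316,319),mag=(386,258)).items(): print(n,abs(a-b)[v-18:v+18,u-25:u+25].mean())"
```

```text
13.725 [ 578.5129175  -245.48949684  153.87533425] [-0.34312379 -0.50964402 13.36798883] [-0.30885999  0.21840528  0.12755434] 17.89354019907193
-92.88540447972427
brush 17.145555555555557
tape 5.394259259259259
mag 13.286851851851852
```

View pics/s7.png

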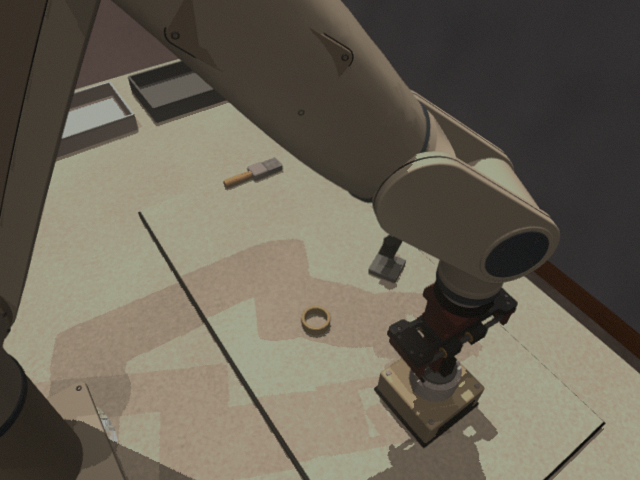

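The brush at (253,173), tape at (316,319) and magnifier at (386,260) are where they started. The lamp is seated, turned and still held.

```bash
python3 -c "
from workcell import ctrl
print(ctrl.close_job())"
```

```text
the job is handed in; nothing more can be done
None
```

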